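# Turn the warming plate up one click and start it

## Task

The chocolate is to melt a little faster: with a fingertip, turn the warming plate's black knurled dial clockwise (seen from above) by exactly one click from where it stands, so that it rests in the next detent, and only then press the green start button all the way down and let it go. Turn the dial by the friction of a finger on its top or rim; do not pinch it. Leave the bowl and everything else on the worktop where they stand.

Things in the scene. Friction and masses are not known exactly. Their poses are not given: they have to be found in the camera images.
- warmer: electric warming plate, a white case 220 x 360 x 45 mm that stands fixed on the worktop; origin under its centre on the worktop, z up, x to its back, y to its left. The dark round hot plate is on its left half (centre at y +80 mm, top 49 mm up); the grey control deck with the dial and, in front of it, the button is on its right half (deck 45 mm up).
- dial (a joint): angle of the dial in rad, growing clockwise seen from above. It has three sprung detents 0.524 rad (30 degrees) apart: low at -0.524, medium at 0, high at +0.524; it is stopped 0.18 rad past low and past high. It starts in low or in medium. Left alone between detents it snaps into the nearer one (the tipping point is half-way, 0.26 rad from each); turning it over that point takes about 0.1 N m.
- dial_top (a point): centre of the dial's flat top face, on its axis, about 66 mm above the worktop. The dial is a black plastic disc 90 mm across and 20 mm high with a knurled rim, too wide to be taken in most grippers; friction coefficient with a finger about 0.8 to 1.2; pushes of 10 to 20 N on its top do not hinder its turning. Three orange dots of growing size on the deck beyond its far rim mark low, medium, high.
- dial_pointer (a point): outer end of the white pointer line on the dial's top, 40 mm from its axis; turns with the dial and points at the warmer's back (its +x) at medium.
- start_button (a joint): travel of the green start button: 0 up, 0.006 m fully down; a spring returns it; fully down takes about 5 N.
- start_button_top (a point): centre of the top of the round green start button (26 mm across, about 67 mm above the worktop, pressed straight down), 94 mm in front of the dial's axis.
- curl_bowl_center (a point): centre, half-way up, of the small glass bowl of chocolate curls (109 mm across, 71 mm high) that stands loose on the hot plate; leave it there.
- syrup_jar_center (a point): centre of a loose squat jar with turquoise collar (about 88 mm across, 84 mm high) left of the warmer; leave it.
- mug_center (a point): centre of a loose green mug (86 mm across, 96 mm high) at the front left; leave it.
- salt_center (a point): centre of a loose salt shaker (44 mm across, 90 mm high) right of the warmer; leave it.

How it is judged:
By the outcome, as a careful person would: the job done as asked, in the order asked, and still so for the second after the job is handed in, with the robot touching nothing.
It also fails if it takes over 48 s, if anything falls off the work surface, if the arm or the gripper's body presses on something with over 40 N, if the wrist force passes 120 N, or if a joint passes its speed limit or range.

## Robot

A 7-joint arm with a two-finger parallel gripper is mounted at the origin on a cart in front of the work surface, level with it; the furniture and walls round the work are solid. World frame = base frame: x ahead of the robot, y to its left, z up, the work surface at z = 0. Lengths are in m, angles in rad, forces in N, time in s.
With the tool pointing down it reaches from about 0.425 to 0.8 m from the base axis. Payload 8.3 kg.
Tool frame: the origin (TCP) lies midway between the tips of the shut fingers; the grasp point (between the pads) lies 19 mm behind it; z points along the fingers, y is the line along which they close (so a half turn about z gives the same grasp; the last joint's range is limited). The gripper opens to 85 mm and grips with 20 to 120 N. Pads are 22 mm wide; open, the fingers measure 114 mm over their backs; the gripper's body (76 mm by 85 mm) begins 54 mm behind the grasp point. The pads swing forward as they close: fully open they stand 13 mm farther back than shut.
Start: joints at [-1.354, 0.383, 0.016, 1.37, -0.006, 1.388, -0.046], TCP at [0.173, 0.601, 0.231] pointing down, gripper open.
Joint ranges: [-2.95, 2.95], [-0.25, 2.06], [-1.52, 1.56], [0.18, 2.33], [-1.44, 4.58], [0.02, 2.06], [-3.01, 3.01]. Speed limits (rad/s): [2.39, 2.39, 3.01, 3.01, 3.14, 3.14, 3.14].

## Interface

Orientations are given as a rotation vector (axis times angle).
In Python, from plant import env, telemetry, vision gives the robot as it stands. Calls block until the motion is done:
- env.move_to(position, orientation): joint-space move of the TCP to a pose.
- env.move_straight(position, ori=None, feed=0.15, until_force=None): straight line of the TCP; ori=None keeps the orientation; feed is the mean speed in m/s. With until_force (N) it stops when the force on the tool has changed by that much, and returns True; else False.
- env.movej(angles): joint-space move.
- env.set_gripper(opening): finger opening in m; the grip force is fixed at half the most; returns when the fingers have stopped.
- env.dwell(seconds).
- env.inverse_kinematics(position, orientation): joint angles nearest the present ones, or None.
- telemetry.state(): the state.
- vision.get_image(name): name is "side" or "top"; returns a dict with "pixels" (480x640x3 uint8, blue, green, red), "range_z" (480x640 float32, m along the optical axis (not along the pixel's ray), 0 where there is no reading), "fx", "fy", "cx", "cy" (pixels), "R" (3x3) and "t" (3): a world point X has camera coordinates R X + t. Camera axes: x right, y down, z forward; pixel columns grow to the right and rows downward; lengths in m; the calibration is good to about 2 mm. A picture is of the moment at which its call begins.
A pose or a line that the arm cannot do raises env.IKError and nothing moves.
- env.close_job(): hands the job in; it is judged then, once.
The state is a dict: "t": time; "q": joint angles; "qvel": joint speeds; "tau": joint torques, N m; "ee_pos": TCP position; "tcp_rot": TCP orientation; "contact_force": force on the tool from outside, world axes, zero at the start; "wrist_torque": the same for the moment, N m; "gripper_width": finger opening in m; "gripper_force": force on a finger pad.
Only numpy, scipy, OpenCV 4.12 (cv2) and the standard library are available. Lean on these libraries where they do the work, as an engineer would, in place of code of your own. Each camera call takes 0.05 s, during which the arm holds its last target. There are 200 camera calls.

## Working session

There is one attempt and no reset: what is moved stays moved. The work goes in short steps, each a Python script; the robot and the scene stay as the last script left them, time stands still between calls to the robot, and variables do not carry over. Pictures are saved under pics/ and viewed, at most 10 in all, crops included, and the job is handed in when it is done.

```bash
ls; mkdir -p pics
python3 - <<'E'
from plant import env, telemetry, vision
import cv2,numpy as np
for n in("top","side"):
    im=vision.get_image(n); cv2.imwrite(f"pics/{n}0.png",im["pixels"]); np.savez(f"pics/{n}0.npz",**im)
s=telemetry.state(); print(s["t"],s["ee_pos"],s["tcp_rot"],s["gripper_width"])
E
```

```text
pics
0.1 [0.17243569 0.60026739 0.23035796] [-4.37933775e-01 -3.11068505e+00  2.79577627e-03] 0.08584494500678531
```

View pics/top0.png

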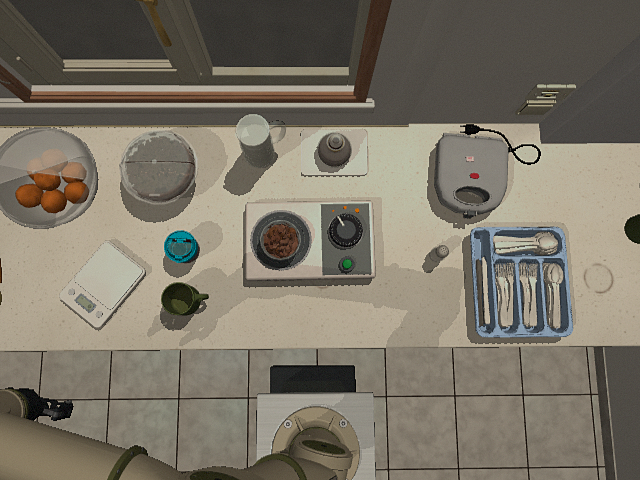

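View pics/side0.png

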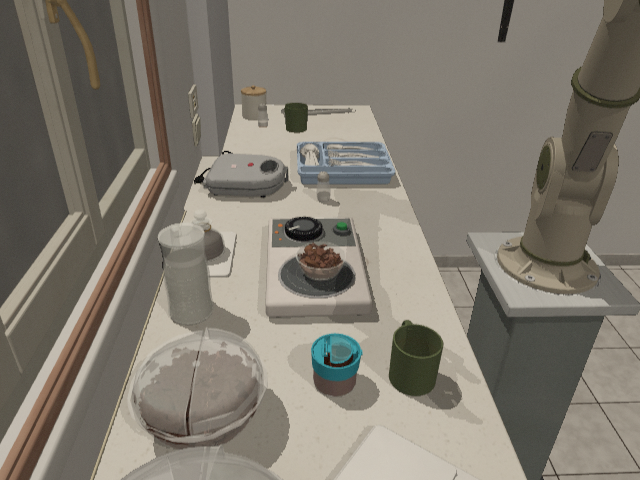

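The top view shows the dial near (345,230), its pointer up and to the left, near (339,220). The button is near (347,265) and the bowl near (279,241). The side view agrees: the dial is at (303,229) and the button at (342,227).

```bash
cat > h.py <<'E'
import numpy as np,cv2
def at_height(im,uv,z):
    """world point on pixel ray uv at height z"""
    d=im["R"].T@np.array([(uv[0]-im["cx"])/im["fx"],(uv[1]-im["cy"])/im["fy"],1]); c=-im["R"].T@im["t"]
    return c+d*(z-c[2])/d[2]
def cloud(im):
    v,u=np.mgrid[:480,:640]; z=im["range_z"]
    P=np.stack([(u-im["cx"])/im["fx"]*z,(v-im["cy"])/im["fy"]*z,z],-1)
    return (P-im["t"])@im["R"]
E
python3 - <<'E'
from h import *
for n,box in(("top",(310,190,390,285)),("side",(260,200,370,250))):
    im=dict(np.load(f"pics/{n}0.npz")); px=im["pixels"]; P=cloud(im)
    print(n,"cam",-im["R"].T@im["t"])
    x0,y0,x1,y1=box; hsv=cv2.cvtColor(px,cv2.COLOR_BGR2HSV); m=np.zeros((480,640),bool); m[y0:y1,x0:x1]=1
    g=m&(hsv[...,0]>45)&(hsv[...,0]<80)&(hsv[...,1]>130)
    print("button",g.sum(),at_height(im,np.argwhere(g).mean(0)[::-1],.067),"depth z",np.median(P[g],0))
    b=m&(P[...,2]>.06)&(P[...,2]<.075)&~cv2.dilate(g.astype(np.uint8),np.ones((5,5))).astype(bool)
    c=cv2.minEnclosingCircle(P[b][:,:2].astype(np.float32)); print("dial depth",b.sum(),P[b].mean(0),c)
    o=m&(hsv[...,0]>5)&(hsv[...,0]<22)&(hsv[...,1]>150)&(hsv[...,2]>120)&(P[...,2]<.06)
    k,l,s,ce=cv2.connectedComponentsWithStats(o.astype(np.uint8))
    for i in range(1,k): print("dot",s[i,4],at_height(im,ce[i],.046))
    w=b&(px.min(-1)>130); print("pointer px",w.sum(),[at_height(im,q[::-1],.066).round(4)[:2].tolist() for q in np.argwhere(w)][:14])
    cv2.imwrite(f"pics/{n}crop.png",cv2.resize(px[y0:y1,x0:x1],None,fx=6,fy=6,interpolation=cv2.INTER_CUBIC))
E
```

```text
top cam [0.3257781  0.01940421 1.47814273]
button 73 [ 0.49919675 -0.08759686  0.067     ] depth z [ 0.49810807 -0.08885141  0.0668226 ]
dial depth 786 [ 0.59290976 -0.08703873  0.06557831] ((0.5637572407722473, -0.08283478766679764), 0.07429669052362442)
dot 8 [ 0.65943891 -0.08740449  0.046     ]
dot 14 [ 0.65035448 -0.12006629  0.046     ]
dot 4 [ 0.64915542 -0.05255377  0.046     ]
pointer px 15 [[0.6263, -0.0665], [0.6234, -0.0692], [0.6206, -0.0692], [0.6206, -0.0719], [0.6178, -0.0719], [0.615, -0.0718], [0.615, -0.0746], [0.6122, -0.0745], [0.6122, -0.0773], [0.6094, -0.0772], [0.6066, -0.0772], [0.6065, -0.08], [0.6038, -0.0772], [0.6037, -0.0799]]
side cam [0.62167916 1.0303568  0.71537249]
button 60 [ 0.50369331 -0.07496795  0.067     ] depth z [ 0.4991159  -0.07877366  0.06487833]
dial depth 568 [ 0.59144164 -0.08089983  0.06471014] ((0.5913726687431335, -0.08354703336954117), 0.0473625622689724)
dot 8 [ 0.65072607 -0.11898483  0.046     ]
dot 4 [ 0.65885666 -0.08604446  0.046     ]
dot 2 [ 0.6497636  -0.05192495  0.046     ]
pointer px 14 [[0.6096, -0.0793], [0.6072, -0.0792], [0.617, -0.0745], [0.6146, -0.0745], [0.6121, -0.0745], [0.6097, -0.0744], [0.6073, -0.0744], [0.6267, -0.0699], [0.6243, -0.0699], [0.6194, -0.0698], [0.617, -0.0698], [0.6146, -0.0697], [0.6267, -0.0651], [0.6243, -0.0651]]
```

View pics/topcrop.png

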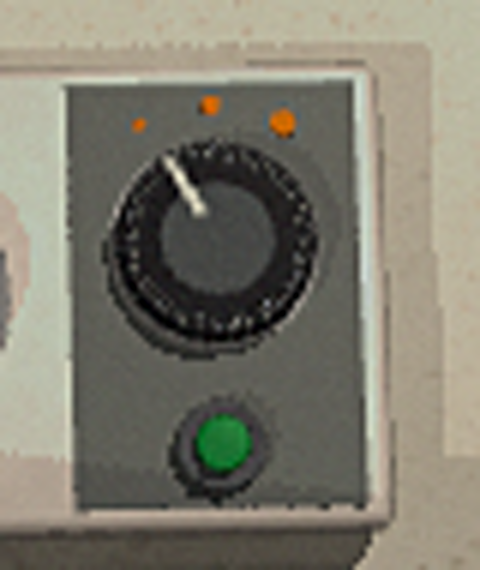

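The crop shows the pointer line running from about the hub to (170,160), aimed at the smallest dot, so the dial stands at low. The measurements give:

- **Dial axis:** about (0.592, -0.085), top at 0.066.
- **Button:** (0.499, -0.085), 93 mm in front of the dial axis, where 94 mm is stated.
- **Yaw:** about 1°.

Next I check IK and approach the dial's right side.

```bash
cat >> h.py <<'E'
from scipy.spatial.transform import Rotation as Ro
C=np.array([.592,-.085]); B=np.array([.499,-.085]); r=.031
def ori(psi): return (Ro.from_euler("z",psi,degrees=True)*Ro.from_euler("x",180,degrees=True)).as_rotvec()
def arc(th,z): t=np.radians(th); return [*(C+r*np.array([np.cos(t),np.sin(t)])),z]
E
python3 - <<'E'
from plant import env, telemetry
from h import *
for psi0 in(90,-90):
    for th in(-75,-110):
        q=env.inverse_kinematics(arc(th,.066),ori(psi0+th+90)); print(psi0,th,None if q is None else np.round(q,2))
env.set_gripper(0.0)
p0=-90 
q=[env.inverse_kinematics(arc(-75,.1),ori(p+15)) for p in(90,-90)]
p0=min((p for p,x in zip((90,-90),q) if x is not None),key=lambda p:abs(q[(90,-90).index(p)][6]))
print("use",p0)
env.move_to(arc(-75,.2),ori(p0+15))
env.move_straight(arc(-75,.085),feed=.12)
s=telemetry.state(); print(s["t"],s["ee_pos"],s["contact_force"],s["gripper_width"],s["q"])
E
```

```text
90 -75 [-0.54  0.68  0.97  1.65 -0.6   1.15  0.85]
90 -110 [-0.55  0.63  0.96  1.7  -0.57  1.12  0.23]
-90 -75 [-0.69  0.95  1.35  1.65 -0.95  1.35 -2.06]
-90 -110 [ 0.98  0.86 -1.29  1.63  0.85  1.32  2.35]
use 90
4.9083 [ 0.60060207 -0.1152277   0.08588426] [ 0.22175298 -0.61740257 -0.38000067] -0.0001054866553076845 [-0.50642639  0.61951125  0.91620448  1.62650013 -0.52662562  1.15976271
  0.7977023 ]
```

Run:
```python
from plant import env, telemetry
from h import *
hit=env.move_straight(arc(-75,.058),feed=.015,until_force=10)
s=telemetry.state(); z=s["ee_pos"][2]; print(hit,s["t"],z,s["contact_force"])
if hit and abs(z-.066)<.005:
    env.dwell(.3); s=telemetry.state(); z=s["ee_pos"][2]; f=s["contact_force"][2]; print("settled",z,f)
    for th in np.arange(-79,-107.1,-4):
        env.move_straight(arc(th,z-.001),ori(90+th+90),feed=.02)
        s=telemetry.state(); e=s["ee_pos"]; print(th,np.degrees(np.arctan2(e[1]-C[1],e[0]-C[0])).round(1),e[2].round(4),s["contact_force"].round(1),s["wrist_torque"].round(2))
        if abs(s["contact_force"][2])>30: print("too hard");break
```

```text
True 6.1167 0.06610656714010944 [-0.74249551  1.0574443   7.15785644]
settled 0.06615513642869139 6.835894276193006
-79.0 -77.0 0.0661 [-0.6  0.7  5.7] [ 0.22 -0.13  0.02]
-83.0 -80.4 0.0662 [2.  0.1 5.1] [ 0.16 -0.42  0.04]
-87.0 -84.2 0.0661 [3.3 1.7 5.1] [ 0.15 -0.64 -0.  ]
-91.0 -88.2 0.0661 [4.  0.8 4.9] [ 0.15 -0.74  0.03]
-95.0 -92.3 0.0661 [ 3.5 -0.1  5.2] [ 0.04 -0.72  0.04]
-99.0 -96.4 0.0661 [3.3 0.5 5.7] [ 0.   -0.79 -0.05]
-103.0 -100.4 0.0662 [ 3.1 -0.5  5.8] [-0.08 -0.77  0.01]
-107.0 -104.5 0.0661 [ 3.3 -0.5  5.6] [-0.13 -0.73 -0.03]
```

```bash
cat >> h.py <<'E'
def dial_angle(im):
    P=cloud(im);px=im["pixels"].min(-1).astype(int)
    m=(np.abs(P[...,2]-.066)<.012)&(np.hypot(P[...,0]-C[0],P[...,1]-C[1])<.041)&(px>130)
    p=P[m][:,:2]-C; p=p[np.hypot(*p.T)>.012]
    return len(p),-np.degrees(np.arctan2(p[:,1].mean(),p[:,0].mean()))
E
python3 - <<'E'
from plant import env, telemetry, vision
from h import *
p=telemetry.state()["ee_pos"]
env.move_straight([p[0],p[1],.10],feed=.1)
for n,b in(("top",(310,190,390,285)),("side",(260,200,370,260))):
    im=vision.get_image(n); print(n,dial_angle(im), dial_angle(dict(np.load(f"pics/{n}0.npz"))))
    x0,y0,x1,y1=b; cv2.imwrite(f"pics/{n}1.png",cv2.resize(im["pixels"][y0:y1,x0:x1],None,fx=6,fy=6,interpolation=cv2.INTER_CUBIC))
print(telemetry.state()["t"])
E
```

```text
top (0, np.float64(nan)) (15, np.float64(-24.84253702119356))
side (15, np.float64(-24.963193953921472)) (14, np.float64(-24.6123293193426))
9.075h.py:18: RuntimeWarning: Mean of empty slice.
  return len(p),-np.degrees(np.arctan2(p[:,1].mean(),p[:,0].mean()))
  ret = ret.dtype.type(ret / rcount)
```

View pics/side1.png

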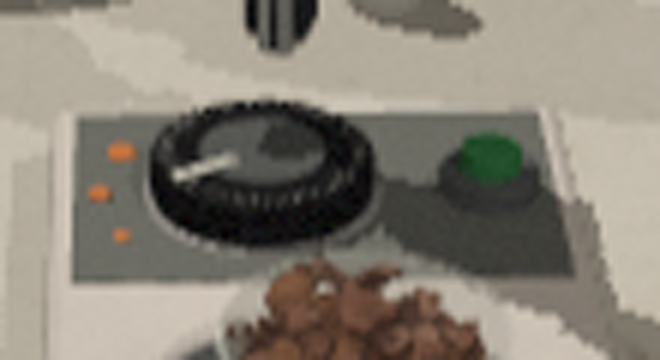

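The side crop shows the pointer tip at (180,175), still towards the smallest dot at (121,235), as before. The dial has not moved because the finger slid at only about 5 N. I'll repeat with about 15 N.

Run:
```python
from plant import env, telemetry, vision
from h import *
env.move_straight(arc(-75,.085),ori(105),feed=.1)
hit=env.move_straight(arc(-75,.058),feed=.02,until_force=14)
s=telemetry.state(); z=s["ee_pos"][2]; print(hit,s["t"],z,s["contact_force"])
if hit and abs(z-.066)<.004:
    zc=.0630
    env.move_straight(arc(-75,zc),feed=.02); f=telemetry.state()["contact_force"][2]; print("settled",f)
    if f<13: zc-=(15-f)/5000; env.move_straight(arc(-75,zc),feed=.02); print(zc,telemetry.state()["contact_force"])
    for th in np.arange(-79,-107.1,-4):
        env.move_straight(arc(th,zc),ori(180+th),feed=.02)
        s=telemetry.state(); e=s["ee_pos"]; print(th,np.degrees(np.arctan2(e[1]-C[1],e[0]-C[0])).round(1),s["contact_force"].round(1))
        if abs(s["contact_force"][2])>28: print("too hard");break
    env.dwell(.2); print(dial_angle(vision.get_image("side")))
```

```text
True 10.7167 0.06609534762693017 [-0.94207177  0.8461549   7.1610127 ]
settled 22.4892612905123
-79.0 -75.5 [-3.4  2.9 19.9]
-83.0 -78.4 [-1.2  2.8 19.2]
-87.0 -81.6 [ 0.5  2.3 16.4]
-91.0 -85.3 [ 2.3  1.4 16.1]
-95.0 -89.6 [ 0.8  0.5 17.2]
-99.0 -94.0 [-0.4  0.7 17.6]
-103.0 -98.0 [ 0.1 -0.2 18.7]
-107.0 -101.5 [ 0.7  0.4 17.5]
(19, np.float64(5.791887991711668))
```

The dial followed by about 30°. I'll lift off, verify, then press the button.

Run:
```python
from plant import env, telemetry, vision
from h import *
p=telemetry.state()["ee_pos"]
env.move_straight([p[0],p[1],.10],feed=.08)
env.move_straight([*B,.10],feed=.12)
im=vision.get_image("side"); print(telemetry.state()["t"],dial_angle(im))
cv2.imwrite("pics/side2.png",cv2.resize(im["pixels"][200:260,260:370],None,fx=6,fy=6,interpolation=cv2.INTER_CUBIC))
```

```text
14.875 (21, np.float64(6.3556007757898))
```

View pics/side2.png

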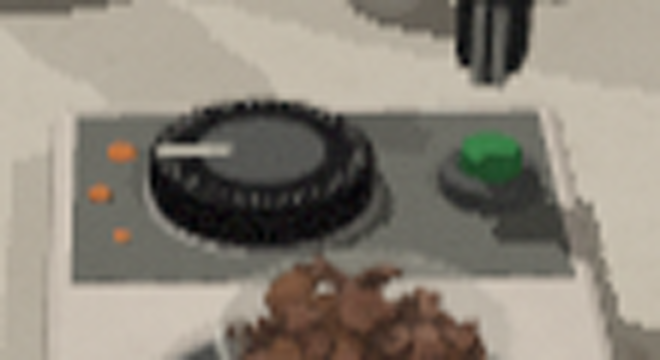

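The side crop shows the pointer tip at (160,150), lying level. After allowing for the dial's height, that is in line with the middle dot. The change is +31° from the start, so the dial is in medium. Now the button.

Run:
```python
from plant import env, telemetry, vision
from h import *
B=[.4985,-.0865]
env.move_straight([*B,.072],feed=.1)
hit=env.move_straight([*B,.054],feed=.015,until_force=14)
s=telemetry.state(); print(hit,s["ee_pos"],s["contact_force"])
env.dwell(.3); s=telemetry.state(); print(s["ee_pos"],s["contact_force"])
```

```text
True [ 0.49879594 -0.08641092  0.06107363] [-2.12801775  1.38749009 10.03366433]
[ 0.49877551 -0.08642636  0.06104024] [-2.84349393  1.22428782 11.16575358]
```

The tip is 6 mm below the free height at 11 N, which is the bottom stop. I'll push slightly more, release, move clear and check.

Run:
```python
from plant import env, telemetry, vision
from h import *
B=[.4985,-.0865]
env.move_straight([*B,.058],feed=.02); s=telemetry.state(); print(s["ee_pos"],s["contact_force"])
env.move_straight([*B,.10],feed=.06); env.move_straight([*B,.25],feed=.2)
env.dwell(.3)
im=vision.get_image("side"); P=cloud(im); hsv=cv2.cvtColor(im["pixels"],cv2.COLOR_BGR2HSV)
g=np.zeros((480,640),bool); g[215:240,330:360]=1; g&=(hsv[...,0]>45)&(hsv[...,0]<80)&(hsv[...,1]>130)
print(telemetry.state()["t"],dial_angle(im),"button z",np.median(P[g][:,2]),telemetry.state()["contact_force"])
cv2.imwrite("pics/side3.png",im["pixels"])
```

```text
[ 0.49904307 -0.08647425  0.06046793] [-13.68586156   6.97797504  41.28693778]
18.775 (20, np.float64(5.47621788907443)) button z 0.06451812937243694 [1.4704701  0.31370882 0.15529915]
```

View pics/side3.png

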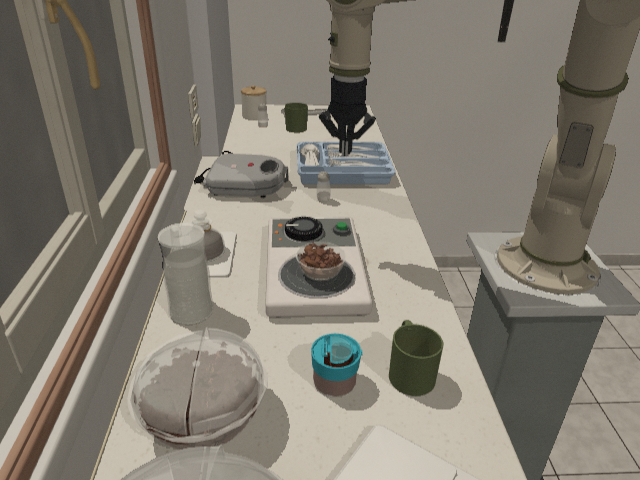

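The picture shows the dial pointer at medium (about 290,226) and the button back up at (342,227). The bowl (320,262), jar, mug and salt shaker are where they stood, and the arm is clear.

```bash
python3 -c "
from plant import env
print(env.close_job())"
```

```text
the job is handed in; nothing more can be done
None
```

I turned the dial one click clockwise from low to medium, then pressed the green button fully down and let it come back up; nothing else was moved, and the job was handed in at about 19 s. Two blemishes: my first try at turning the dial slipped without moving it, and my last push on the button reached about 41 N at the fingertip, just over the 40 N limit, though that limit is stated for the arm and gripper body.

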